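# Clear the forgotten needle guard and dock two reagent packs

## Robot

A 6-joint arm with a two-finger parallel gripper is mounted at the origin on a cart in front of the work surface, level with it; the furniture and walls round the work are solid. World frame = base frame: x ahead of the robot, y to its left, z up, the work surface at z = 0. Lengths are in m, angles in degrees, forces in N, time in s.
With the tool pointing down it reaches from about 0.25 to 0.775 m from the base axis. Payload 8.9 kg.
Tool frame: the origin (TCP) lies on the mounting face of the last link; the fingertips stand 173 mm ahead of it and the grasp point (between the pads) lies 155 mm ahead of it; z points along the fingers, y is the line along which they close (so a half turn about z gives the same grasp; the last joint's range is limited). The gripper opens to 85 mm and grips with 20 to 120 N. Pads are 22 mm wide; open, the fingers measure 114 mm over their backs; the gripper's body (76 mm by 85 mm) begins 54 mm behind the grasp point. The pads swing forward as they close: fully open they stand 13 mm farther back than shut.
Start: joints at [-84.7, 16.656, -8.789, 64.555, 0, 82.019], TCP at [0.121, -0.511, 0.405] pointing down, gripper open.
Joint ranges: [-144.48, 144.48], [-52.06, 99.96], [-74.48, 78.29], [-112.23, 115.85], [-86.99, 84.42], [-180, 180]. Speed limits (degrees/s): [127.2, 127.2, 159.86, 180, 180, 180].

## Interface

Orientations are given as [roll, pitch, yaw] about the fixed x, y, z axes, in that order (R = Rz(yaw) Ry(pitch) Rx(roll)).
In Python, from bench import ctrl gives the robot as it stands.
- The arm moves only by the tool apply_moves, never from a script. Its argument "rows" is a list of rows, each a list of 7 numbers: the shift along the world's x, y, z in m, then the turn, a rotation vector about the world's x, y, z in rad, then the opening, from 0 (shut) to 1 (fully open). In form: [[x, y, z, ax, ay, az, jaw], ...]. A call has 1 to 10 rows; each row shifts and turns the commanded pose from where the row before left it; what a row does not reach is not made up. A row lasts 1/8 s, in which the tool goes at most 62.5 mm and 10.7 degrees, less where a joint would pass 70% of its speed; a pose out of reach is approached as far as the arm can. A call is refused whole if a number of a shift passes 0.0625 or a number of a turn 0.188, either way. A call with a gripper value outside its range is refused whole. The fingers move at their own pace and stop on an object; "grip_force" is the grip in N (left out, the last holds). Time passes only in rows, so rows that do not move let the fingers close. It gives the time, the measured TCP pose, the force, the opening and the grip force at its end, in the units of the state.
- ctrl.observe(): the state, without advancing time (a new reading comes with each control period).
- ctrl.camera(name): name is "side" or "top"; returns a dict with "frame" (384x512x3 uint8, red, green, blue), "z_map" (384x512 float32, m along the optical axis (not along the pixel's ray), 0 where there is no reading), "camera_matrix" (3x3 intrinsics, pixels), "R" (3x3) and "t" (3): a world point X has camera coordinates R X + t. Camera axes: x right, y down, z forward; pixel columns grow to the right and rows downward; lengths in m; the calibration is good to about 2 mm. A picture is of the moment at which its call begins.
- ctrl.sign_off(): hands the job in; it is judged then, once.
The state is a dict: "t": time; "qpos": joint angles; "qvel": joint speeds; "effort": joint torques, N m; "tool_pos": TCP position; "tool_rot": TCP orientation; "force": force on the tool from outside, world axes, zero at the start; "ft_torque": the same for the moment, N m; "opening": finger opening in m; "finger_force": force on a finger pad.
Only numpy, scipy, OpenCV 4.12 (cv2) and the standard library are available. Lean on these libraries where they do the work, as an engineer would, in place of code of your own. Each camera call takes 0.05 s, during which the arm holds its last target. There are 200 camera calls.

## Task

Load the blue-topped and the red-topped reagent pack into the bays of the white dock marked with the same colour, upright and gently pressed past the spring catches until they are fully home. A needle guard of a spent pack (a dark slab with an upright pull fin) was forgotten deep in one of the two dark bays, nobody knows which or where along it: feel for it, lift it out by its fin and leave it in the pink tray. Do not hit the dock hard, tip a pack over or disturb the other things standing about.

Things in the scene. Friction and masses are not known exactly. Their poses are not given: they have to be found in the camera images.
- dock: White dock fixed to the worktop, 214 (x) by 220 (y), deck 80 mm high. Origin: centre of its underside, z up. Two open bays, dark inside, 49 wide (dock x), 172 long (dock y), 60 mm deep with a rigid floor, lie along dock y: blue at x = -50, red at x = +50 mm. One bay, either, holds the forgotten needle guard, loose and lengthwise on its floor; its pose is not reported.
- blue_bay (a point): Mouth centre of the bay with the blue strip, at deck height, axes as the dock's. The guard (black, 65 to 110 g): slab 80 long (dock y), 42 wide, 18 mm high; on its middle a fin 12 thick (dock y), 30 mm wide (dock x), its top 48 mm above the bay floor, 12 mm below the deck. The fin's middle is up to 43 mm from the bay's middle along dock y, up to 3 mm across.
- red_bay (a point): Mouth centre of the bay with the red strip, at deck height, axes as the dock's. In each end wall of both bays a sprung detent roller stands out 6 mm, centred 28 mm above the floor. A pack lowered in rests on them some 20 to 26 mm high; 5 to 20 N beyond its weight press it past them to the floor, and they snap into its groove. Home: underside 60 mm below this point.
- pack_blue: Fresh reagent pack, white with a blue top, loose, standing on the worktop, about 0.32 kg. 46 mm wide (its x), 168 mm long (its y), 110 mm high; flat upright sides from 38 mm upwards to grip across the 46 mm; the foot is tapered. It fits its bay with 1.5 mm beside it and 2 mm at each end, either way round. Origin at the centre of its underside, z up.
- pack_red: Fresh reagent pack with a red top, otherwise the same as the blue one. Origin at the centre of its underside.
- waste_tray: Pink open tray for spent parts, fixed, 132 mm (x) by 190 mm (y), walls 48 mm high and 3 mm thick, floor 3 mm thick, empty of loose things. A tall analyser (fixed) stands behind it, towards the wall. Origin at the centre of its underside.
- reagent_3: Reagent bottle, beige and white, 62 mm across, 146 mm high. Bystander. Origin at the centre of its underside.
- wash_bottle: White wash bottle with a bent spout, 66 mm across, 203 mm high. Bystander. Origin under it.
- timer: Flat white bench timer, 58 x 72 x 18 mm. Bystander. Origin at the centre of its underside.
- marker: Black marker pen lying down, 131 mm long, 14 mm high. Bystander. Origin at the middle of its underside.

How it is judged (in metres and radians):
At the end, for the whole second after the job is handed in: Each pack stands in the bay of its colour: underside at least 56 mm below the deck (fully home is 60), within 6 mm of the bay's centre, upright and in line with the bay to 0.06 rad, at rest; the needle guard has been let go in the pink tray, which bears its weight (more than 0.3 N) (z of pack_blue in the frame of blue_bay below -0.056 m and horizontal distance between pack_blue and blue_bay below 0.006 m and angle between each of pack_blue, pack_red's own z axis and vertical below 0.06 rad and angle between the y axis of each of pack_blue, pack_red and the y axis of dock, either way round below 0.06 rad and linear speed of each of pack_blue, pack_red below 0.02 m/s and z of pack_red in the frame of red_bay below -0.056 m and horizontal distance between pack_red and red_bay below 0.006 m and contact force between waste_tray and anything else above 0.3 N); the robot touches nothing.
It fails at once if the dock is hit or pressed with more than 160 N (contact force between dock and anything else above 160 N).
It fails at once if a pack is tipped over (more than 0.6 rad) (angle between any of pack_blue, pack_red's own z axis and vertical above 0.6 rad).
It fails at once if a bystander is moved by more than 30 mm (distance of any of reagent_3, wash_bottle, timer, marker from where it was at the start of the episode above 0.03 m).
It also fails if it takes over 72 s, if anything falls off the work surface, if the arm or the gripper's body presses on something with over 40 N, if the wrist force passes 120 N, or if a joint passes its speed limit or range.

## Working session

There is one attempt and no reset: what is moved stays moved. The work goes in short steps, Python scripts to look and compute and a tool call to move; the robot and the scene stay as the last step left them, time stands still between calls to the robot, and variables do not carry over. Pictures are saved under pics/ and viewed, at most 10 in all, crops included, and the job is handed in when it is done.

Besides the shell and the picture viewer there is one more tool, called after "Call:" as name(argument=value, ...) on one line, values as JSON. apply_moves: Moves the arm, as the interface text tells. Its arguments: {"type":"object","properties":{"rows":{"type":"array"},"grip_force":{"type":"number"}},"required":["rows"]}

```bash
mkdir -p pics
cat > h.py <<'E'
import numpy as np, cv2
from bench import ctrl
def look(name):
    c=ctrl.camera(name)
    z=c["z_map"].astype(float);K=c["camera_matrix"];R=c["R"];t=c["t"]
    v,u=np.mgrid[0:z.shape[0],0:z.shape[1]]
    P=np.stack([(u-K[0,2])/K[0,0]*z,(v-K[1,2])/K[1,1]*z,z],-1)
    W=(P-t)@R
    W[z==0]=np.nan
    return c["frame"],W,c
def save(n,f): cv2.imwrite("pics/"+n,f[:,:,::-1])
E
python3 - <<'E'
from h import *
a,W,c=look("top");save("top1.png",a);print(c["R"],c["t"],c["camera_matrix"])
b,V,c=look("side");save("side1.png",b);print(c["R"],c["t"])
np.savez("s.npz",a=a,W=W,b=b,V=V)
print(ctrl.observe())
E
```

```text
[[-0.00889747 -0.99992379 -0.0085586 ]
 [-0.98000169  0.01042106 -0.19871612]
 [ 0.19879017  0.00661937 -0.98001972]] [0.03213422 0.5936686  1.20319561] [[392.04169971   0.         259.19007166]
 [  0.         392.04169971 196.39886021]
 [  0.           0.           1.        ]]
[[ 0.96901485 -0.245506    0.02714808]
 [-0.08293635 -0.42692536 -0.9004756 ]
 [ 0.23266237  0.87032266 -0.43405839]] [-0.55102481  0.12148737  1.13068277]
{'t': 0.1, 'qpos': array([-8.47006526e+01,  1.66847406e+01, -8.82521805e+00,  6.45556203e+01,
       -9.29556408e-04,  8.20200390e+01]), 'qvel': array([-0.10170403, -0.20564159,  0.12278574, -0.09379653, -0.00482743,
       -0.01890966]), 'effort': array([ 1.77461534e-03, -5.37978280e+01,  3.31918609e+01,  9.34904296e-03,
       -2.38887405e-04,  1.53377488e-05]), 'tool_pos': array([ 0.12058735, -0.51077049,  0.40420827]), 'tool_rot': array([-1.79934927e+02, -8.18354709e-03,  1.32793042e+01]), 'force': array([0.84389257, 0.81865754, 0.92279534]), 'ft_torque': array([-5.54248098e-02, -3.56119206e-05, -2.18397847e-02]), 'finger_force': 0.0, 'opening': 0.0855218294253523}
```

View pics/top1.png

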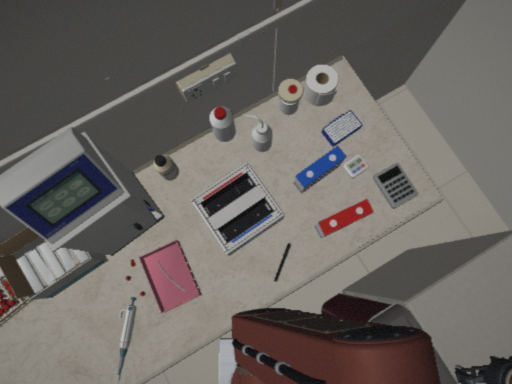

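View pics/side1.png

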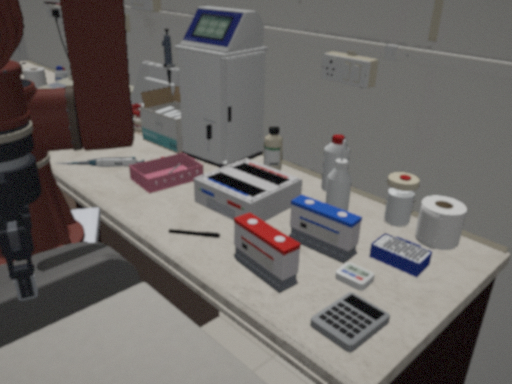

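Top view: the dock is at (238,208), with its red strip on the far side and blue strip near the robot. The blue pack is at (320,168), red pack (345,218), pink tray (170,276), wash bottle (262,137), marker (283,262) and timer (356,166). Next I'll measure them.

```bash
cat > m.py <<'E'
from h import *
d=np.load("s.npz");a,W=d["a"],d["W"]
hsv=cv2.cvtColor(a,cv2.COLOR_RGB2HSV)
def rect(m,n):
    p=W[m][:,:2].astype(np.float32); p=p[np.isfinite(p).all(1)]
    r=cv2.minAreaRect(p*1000); print(n,len(p),"c",np.round(r[0],1),"sz",np.round(r[1],1),"ang",round(r[2],1),"medz",np.round(np.nanmedian(W[m][:,2]),4),"meanxy",np.round(p.mean(0),4))
v,u=np.mgrid[0:384,0:512]
def win(u0,u1,v0,v1): return (u>=u0)&(u<=u1)&(v>=v0)&(v<=v1)
z=W[:,:,2]
rect(win(285,352,140,198)&(z>.09)&(z<.13),"blue pack")
rect(win(310,380,195,242)&(z>.09)&(z<.13),"red pack")
rect(win(185,290,160,256)&(z>.07)&(z<.09),"dock deck")
rect(win(185,290,160,256)&(hsv[...,1]>110)&(hsv[...,0]>100)&(hsv[...,0]<130)&(z>.07),"blue strip")
rect(win(185,290,160,256)&(hsv[...,1]>110)&((hsv[...,0]<10)|(hsv[...,0]>170))&(z>.07),"red strip")
rect(win(130,210,235,315)&(z>.04)&(z<.06),"tray rim")
rect(win(245,275,115,155)&(z>.05),"wash"); rect(win(265,300,235,285)&(z>.007)&(z<.03),"marker")
rect(win(150,178,148,182)&(z>.05),"reagent3?")
rect(win(205,236,100,142)&(z>.05),"redcap")
rect(win(345,370,150,180)&(z>.01),"timer")
big=cv2.resize(a[155:260,180:295],None,fx=5,fy=5,interpolation=cv2.INTER_CUBIC)
big=np.clip(big.astype(float)*2,0,255).astype(np.uint8); save("dock.png",big)
E
python3 m.py
```

```text
blue pack 816 c [ 679.6 -168.6] sz [ 47.4 168.4] ang 35.3 medz 0.1105 meanxy [ 0.6776 -0.1677]
red pack 851 c [ 517.9 -238.9] sz [ 46.8 170.1] ang 24.9 medz 0.1106 meanxy [ 0.5167 -0.237 ]
dock deck 3020 c [557.5  96.4] sz [214.4 219.9] ang 34.1 medz 0.0795 meanxy [0.555  0.0962]
blue strip 86 c [490.2  51.3] sz [  6.3 145.5] ang 34.1 medz 0.0802 meanxy [0.4892 0.0523]
red strip 77 c [626.  143.6] sz [  6.6 144.9] ang 34.4 medz 0.0808 meanxy [0.6259 0.1435]
tray rim 286 c [356.8 327. ] sz [245.4 216.8] ang 2.9 medz 0.0474 meanxy [0.3501 0.3211]
wash 452 c [793.9  24.4] sz [84.3 64.4] ang 85.7 medz 0.1125 meanxy [0.7844 0.0168]
marker 136 c [411.4 -21.6] sz [ 77.3 157.8] ang 68.3 medz 0.0104 meanxy [ 0.3894 -0.0462]
reagent3? 448 c [712.6 338.8] sz [102.1  61.1] ang 27.1 medz 0.1102 meanxy [0.6937 0.3278]
redcap 966 c [844.8 135. ] sz [ 81.1 122.9] ang 28.2 medz 0.1342 meanxy [0.842  0.1463]
timer 353 c [ 704.7 -294.5] sz [64.9 84.2] ang 30.4 medz 0.0181 meanxy [ 0.7045 -0.2995]
```

View pics/dock.png

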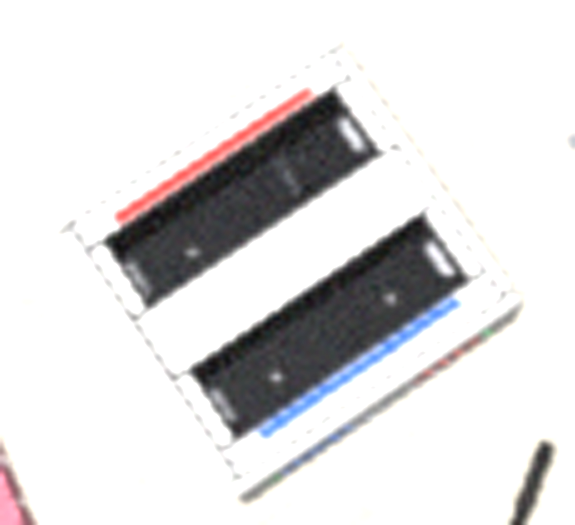

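The crop shows two floor dots in the blue bay. The red bay shows one dot and a faint line near (290,172), where the fin might be. I'll check this against depth in dock coordinates.

Run:
```python
from h import *
np.set_printoptions(linewidth=200,suppress=True)
Ws=[np.load("s.npz")["W"]]+[look("top")[1] for _ in range(4)]
W=np.nanmedian(Ws,0)
a=np.radians(34.2);c=np.array([.5577,.0967])
ex=np.array([np.cos(a),np.sin(a)]);ey=np.array([-ex[1],ex[0]])
dx=(W[...,:2]-c)@ex*1e3;dy=(W[...,:2]-c)@ey*1e3;z=W[...,2]*1e3
for n,x0 in(("blue",-50),("red",50)):
    print(n)
    for xr in((-18,-6),(-6,6),(6,18)):
        print(xr,[(int(y),int(np.nanmedian(z[s]))if s.any() else -1) for y in range(-85,86,8) for s in[(dx>x0+xr[0])&(dx<x0+xr[1])&(abs(dy-y)<4)&(z<76)]])
# wider windows for tray, marker
rim=(z>40)&(z<55)
v,u=np.mgrid[0:384,0:512]
s=rim&(u>138)&(u<203)&(v>238)&(v<312)
lab,L=cv2.connectedComponents(s.astype(np.uint8))
for i in range(1,lab):
    if (L==i).sum()>60:
        p=(W[L==i][:,:2]*1000).astype(np.float32);print("rim",len(p),cv2.minAreaRect(p))
fr=ctrl.camera("top")["frame"];h=cv2.cvtColor(fr,cv2.COLOR_RGB2HSV)
pk=(h[...,1]>60)&((h[...,0]>165)|(h[...,0]<8))&(u>135)&(u<205)&(v>235)&(v<315)
fl=pk&(z<12);p=(W[fl][:,:2]*1000).astype(np.float32);print("trayfloor",len(p),cv2.minAreaRect(p),np.median(z[fl]))
mk=(fr.sum(2)<120)&(u>270)&(u<295)&(v>238)&(v<285);p=(W[mk][:,:2]*1000).astype(np.float32);p=p[np.isfinite(p).all(1)];print("marker",len(p),cv2.minAreaRect(p))
w=(z>50)&(u>225)&(u<280)&(v>100)&(v<160);print("wash top", [(round(float(q),1)) for q in np.nanmean(W[w&(z>150)]*1e3,0)])
```

```text
blue
(-18, -6) [(-85, 44), (-77, 20), (-69, 20), (-61, 20), (-53, 19), (-45, 20), (-37, 19), (-29, 19), (-21, 19), (-13, 19), (-5, 20), (3, 19), (11, 20), (19, 20), (27, 20), (35, 21), (43, 20), (51, 19), (59, 19), (67, 18), (75, 20), (83, 21)]
(-6, 6) [(-85, 51), (-77, 19), (-69, 20), (-61, 19), (-53, 19), (-45, 19), (-37, 21), (-29, 18), (-21, 19), (-13, 19), (-5, 18), (3, 20), (11, 19), (19, 20), (27, 19), (35, 20), (43, 20), (51, 19), (59, 19), (67, 20), (75, 19), (83, 50)]
(6, 18) [(-85, 43), (-77, 20), (-69, 21), (-61, 20), (-53, 20), (-45, 19), (-37, 20), (-29, 20), (-21, 19), (-13, 19), (-5, 20), (3, 19), (11, 20), (19, 18), (27, 20), (35, 20), (43, 20), (51, 19), (59, 19), (67, 20), (75, 19), (83, 49)]
red
(-18, -6) [(-85, 49), (-77, 36), (-69, 36), (-61, 38), (-53, 37), (-45, 60), (-37, 67), (-29, 37), (-21, 37), (-13, 38), (-5, 37), (3, 21), (11, 19), (19, 20), (27, 19), (35, 19), (43, 21), (51, 21), (59, 19), (67, 19), (75, 20), (83, 39)]
(-6, 6) [(-85, 52), (-77, 37), (-69, 37), (-61, 38), (-53, 38), (-45, 66), (-37, 67), (-29, 37), (-21, 37), (-13, 37), (-5, 37), (3, 20), (11, 20), (19, 19), (27, 20), (35, 20), (43, 20), (51, 20), (59, 19), (67, 19), (75, 19), (83, 52)]
(6, 18) [(-85, 50), (-77, 39), (-69, 37), (-61, 36), (-53, 37), (-45, 67), (-37, 67), (-29, 37), (-21, 38), (-13, 37), (-5, 37), (3, 21), (11, 20), (19, 21), (27, 19), (35, 20), (43, 20), (51, 20), (59, 19), (67, 18), (75, 21), (83, 52)]
rim 270 ((346.0335693359375, 311.9991455078125), (189.8240509033203, 130.32354736328125), 24.577983856201172)
trayfloor 2066 ((339.10125732421875, 343.1867370605469), (194.71810913085938, 172.67123413085938), 24.70901107788086) 2.872801625879504
marker 48 ((387.41015625, -45.3710823059082), (4.458559513092041, 116.69963836669922), 67.5318374633789)
wash top [808.0, 38.6, 183.2]
```

Depth settles where the guard is: the red bay, with its slab spanning dock y -81 to 0 at z≈37 mm. The fin is at dock y≈-41 with its top at 67 mm, which fits the given sizes. I'm heading above the fin at world (0.622, 0.091) with yaw 34.2°.

Call:
apply_moves(rows=[[0.0313,0.0376,0,0,0,0.0228,1],[0.0313,0.0376,0,0,0,0.0228,1],[0.0313,0.0376,0,0,0,0.0228,1],[0.0313,0.0376,0,0,0,0.0228,1],[0.0313,0.0376,0,0,0,0.0228,1],[0.0313,0.0376,0,0,0,0.0228,1],[0.0313,0.0376,0,0,0,0.0228,1],[0.0313,0.0376,0,0,0,0.0228,1]])

```text
t: 1.35
tool_pos: [0.3718, -0.2088, 0.4049]
tool_rot: [180.0, -0.0, 23.8]
force: [0.5, -0.1, -0.1]
opening: 0.0852
finger_force: 0.0
```

Call:
apply_moves(rows=[[0.0313,0.0376,0,0,0,0.0228,0.4],[0.0313,0.0376,0,0,0,0.0228,0.4],[0.0313,0.0376,0,0,0,0.0228,0.4],[0.0313,0.0376,0,0,0,0.0228,0.4],[0.0313,0.0376,0,0,0,0.0228,0.4],[0.0313,0.0376,0,0,0,0.0228,0.4],[0.0313,0.0376,0,0,0,0.0228,0.4],[0.0313,0.0376,0,0,0,0.0228,0.4],[0,0,0,0,0,0,0.4],[0,0,0,0,0,0,0.4]])

```text
t: 2.6
tool_pos: [0.6211, 0.0906, 0.4043]
tool_rot: [-180.0, 0.1, 34.2]
force: [0.3, 0.0, -0.1]
opening: 0.034
finger_force: 0.0
```

Call:
apply_moves(rows=[[0.001,0.0,-0.036,0,0,0,0.4],[0,0,-0.036,0,0,0,0.4],[0,0,-0.036,0,0,0,0.4],[0,0,-0.036,0,0,0,0.4],[0,0,0,0,0,0,0.4]])

```text
t: 3.22
tool_pos: [0.6207, 0.0895, 0.2588]
tool_rot: [-179.9, 0.3, 34.1]
force: [0.1, 0.8, 0.6]
opening: 0.0342
finger_force: 0.0
```

Run:
```python
from h import *
a,W,c=look("top");b,V,_=look("side");i=np.hstack([cv2.resize(a[120:270,170:320],None,fx=2.6,fy=2.6),cv2.resize(b[110:260,150:300],None,fx=2.6,fy=2.6)])
save("g1.png",i)
```

```text
(no output)
```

View pics/g1.png

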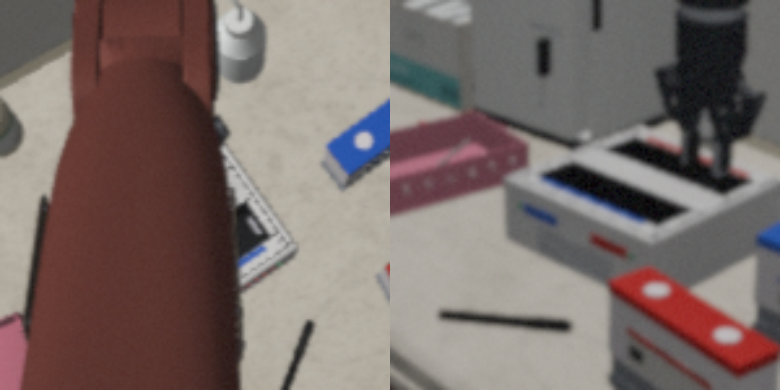

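In the side crop the open fingers at (690-725,165) stand over the red bay's right part. The top view is blocked by the arm. I'll descend slowly, watching the force.

Call:
apply_moves(rows=[[0.001,0.001,-0.01,0,0,0,0.4],[0,0,-0.01,0,0,0,0.4],[0,0,-0.008,0,0,0,0.4],[0,0,-0.006,0,0,0,0.4],[0,0,0,0,0,0,0.4]])

```text
t: 3.95
tool_pos: [0.6231, 0.0917, 0.226]
tool_rot: [-180.0, 0.1, 34.2]
force: [0.5, 0.5, 0.3]
opening: 0.0337
finger_force: 0.0
```

Call:
apply_moves(rows=[[-0.001,-0.001,-0.004,0,0,0,0.4],[0,0,-0.003,0,0,0,0.4],[0,0,0,0,0,0,0.0],[0,0,0,0,0,0,0.0],[0,0,0,0,0,0,0.0],[0,0,0,0,0,0,0.0]], grip_force=50)

```text
t: 4.7
tool_pos: [0.6225, 0.0906, 0.2198]
tool_rot: [180.0, -0.0, 34.2]
force: [0.1, -0.2, 0.5]
opening: 0.011
finger_force: 49.7
```

Call:
apply_moves(rows=[[0,0,0.012,0,0,0,0],[0,0,0.02,0,0,0,0],[0,0,0.03,0,0,0,0],[0,0,0.03,0,0,0,0],[0,0,0.03,0,0,0,0],[0,0,0,0,0,0,0]])

```text
t: 5.45
tool_pos: [0.6232, 0.0907, 0.345]
tool_rot: [179.8, -0.2, 34.2]
force: [0.2, 0.5, -1.0]
opening: 0.0112
finger_force: 49.7
```

Call:
apply_moves(rows=[[-0.0277,0.0221,0,0,0,0,0],[-0.0277,0.0221,0,0,0,0,0],[-0.0277,0.0221,0,0,0,0,0],[-0.0277,0.0221,0,0,0,0,0],[-0.0277,0.0221,0,0,0,0,0],[-0.0277,0.0221,0,0,0,0,0],[-0.0277,0.0221,0,0,0,0,0],[-0.0277,0.0221,0,0,0,0,0],[-0.0277,0.0221,0,0,0,0,0],[-0.0277,0.0221,0,0,0,0,0]])

```text
t: 6.7
tool_pos: [0.3441, 0.312, 0.3412]
tool_rot: [-180.0, 0.0, 34.2]
force: [0.1, 0.7, -1.4]
opening: 0.0107
finger_force: 49.7
```

Call:
apply_moves(rows=[[0,0,-0.03,0,0,0,0],[0,0,-0.03,0,0,0,0],[0,0,-0.03,0,0,0,0],[0,0,-0.025,0,0,0,0],[0,0,-0.015,0,0,0,0],[0,0,-0.005,0,0,0,0],[0,0,0,0,0,0,0]])

```text
t: 7.58
tool_pos: [0.3453, 0.3116, 0.2066]
tool_rot: [180.0, 0.0, 34.2]
force: [0.1, 1.1, -0.6]
opening: 0.0113
finger_force: 49.8
```

Call:
apply_moves(rows=[[0,0,-0.001,0,0,0,0],[0,0,-0.001,0,0,0,0],[0,0,0,0,0,0,0.4],[0,0,0,0,0,0,0.4],[0,0,0,0,0,0,0.4]])

```text
t: 8.2
tool_pos: [0.3455, 0.3117, 0.2048]
tool_rot: [-180.0, -0.0, 34.2]
force: [-0.4, 0.5, 0.1]
opening: 0.0343
finger_force: 0.0
```

Call:
apply_moves(rows=[[0,0,0.03,0,0,0,0.4],[0,0,0.04,0,0,0,0.4],[0,0,0.04,0,0,0,1],[-0.02,0,0.04,0,0,0,1],[-0.03,0,0.03,0,0,0,1]])

```text
t: 8.82
tool_pos: [0.3023, 0.3015, 0.3864]
tool_rot: [-179.5, -0.1, 35.0]
force: [-0.8, 0.2, -0.7]
opening: 0.0849
finger_force: 0.0
```

```bash
cat >> h.py <<'E'
def plane(c,uv,z):
    K,R,t=c["camera_matrix"],c["R"],c["t"]; o=-R.T@t
    d=np.c_[(uv[:,0]-K[0,2])/K[0,0],(uv[:,1]-K[1,2])/K[1,1],np.ones(len(uv))]@R
    return (o+d*((z-o[2])/d[:,2])[:,None])[:,:2]
def top_rect(c,mask,z):
    cs,_=cv2.findContours(mask.astype(np.uint8),cv2.RETR_EXTERNAL,cv2.CHAIN_APPROX_NONE)
    m=np.zeros(mask.shape,np.uint8);cv2.drawContours(m,[max(cs,key=cv2.contourArea)],-1,1,-1)
    v,u=np.nonzero(m);p=plane(c,np.c_[u,v].astype(float),z)*1e3
    q=p.mean(0);w,E=np.linalg.eigh(np.cov((p-q).T))
    return q,np.sqrt(12*w),[np.degrees(np.arctan2(E[1,i],E[0,i]))%180 for i in(0,1)]
E
python3 - <<'E'
from h import *
np.set_printoptions(precision=1,suppress=True)
a,W,c=look("top");save("t2.png",a)
h=cv2.cvtColor(a,cv2.COLOR_RGB2HSV);z=W[...,2];v,u=np.mgrid[0:384,0:512]
red=((h[...,0]<10)|(h[...,0]>170))&(h[...,1]>110);blu=(h[...,0]>100)&(h[...,0]<130)&(h[...,1]>110)
k=np.ones((3,3),np.uint8)
for n,m,w in(("blue",blu,(285,352,140,198)),("red",red,(310,380,195,242))):
    s=(u>w[0])&(u<w[1])&(v>w[2])&(v<w[3])
    print(n,*top_rect(c,cv2.morphologyEx((m&s).astype(np.uint8),cv2.MORPH_CLOSE,k),.110))
    print(n,"by z",*top_rect(c,(s&(z>.100)&(z<.13)),.110))
s=(u>185)&(u<290)&(v>160)&(v<256)
print("dock",*top_rect(c,s&(z>.070)&(z<.09),.08))
for n,m in(("bs",blu),("rs",red)): print(n,*top_rect(c,m&s&(z>.07),.08))
s=(u>140)&(u<203)&(v>238)&(v<312)&(z>.012)&(z<.1);
g=s&(h[...,2]<70);p=W[g];print("guard",g.sum(),np.nanmedian(p,0)*1e3,np.nanmax(p[:,2]))
E
```

```text
blue [ 680.5 -168.5] [ 49.1 170.7] [np.float64(37.46669168108187), np.float64(127.4666916810819)]
blue by z [ 678.4 -167.9] [ 47.5 169.9] [np.float64(35.544035929758564), np.float64(125.54403592975855)]
red [ 517.4 -236.8] [ 46.1 167.8] [np.float64(25.22660597371751), np.float64(115.22660597371755)]
red by z [ 517.1 -237.7] [ 46.8 169.9] [np.float64(25.012555217170785), np.float64(115.01255521717081)]
dock [554.7  95.9] [213.5 219.1] [np.float64(35.50663399682668), np.float64(125.50663399682668)]
bs [488.9  52.9] [  5.6 144.9] [np.float64(33.9129947499695), np.float64(123.91299474996949)]
rs [626.1 143.6] [  5.4 148.3] [np.float64(34.08111710617089), np.float64(124.0811171061709)]
guard 194 [357.5 298.5  21.5] 0.054238005147682046
```

View pics/t2.png

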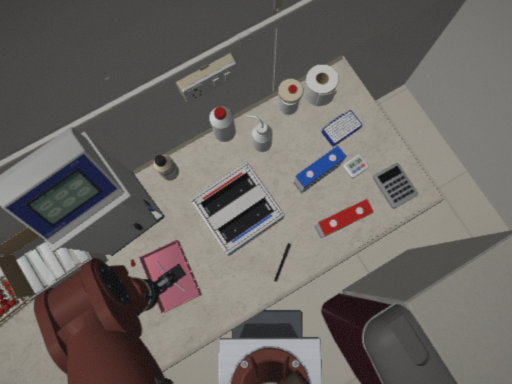

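The image shows the guard lying in the pink tray at (172,276), so that part is done. Next is the red pack at (0.5175,-0.2375), approached with yaw 115°.

Call:
apply_moves(rows=[[0.0,-0.02,0,0,0,0.101,1],[0.0155,-0.039,0,0,0,0.101,1],[0.0155,-0.039,0,0,0,0.101,1],[0.0155,-0.039,0,0,0,0.101,1],[0.0155,-0.039,0,0,0,0.101,1],[0.0155,-0.039,0,0,0,0.101,1],[0.0155,-0.039,0,0,0,0.101,1]])

```text
t: 9.75
tool_pos: [0.3959, 0.046, 0.3847]
tool_rot: [-179.5, -0.0, 75.6]
force: [0.2, 0.3, 0.2]
opening: 0.0852
finger_force: 0.0
```

Call:
apply_moves(rows=[[0.0155,-0.039,0,0,0,0.101,1],[0.0155,-0.039,0,0,0,0.101,1],[0.0155,-0.039,0,0,0,0.101,1],[0.0155,-0.039,0,0,0,0.101,1],[0.0155,-0.039,0,0,0,0.101,1],[0.0155,-0.039,0,0,0,0.101,1],[0.0155,-0.039,0,0,0,0.101,1],[0,0,0,0,0,0,1],[0,0,0,0,0,0,1]])

```text
t: 10.88
tool_pos: [0.5037, -0.2253, 0.3843]
tool_rot: [-179.4, -0.1, 115.9]
force: [1.0, 0.1, 0.1]
opening: 0.0858
finger_force: 0.0
```

Call:
apply_moves(rows=[[0.0138,-0.0122,0,0.0046,-0.0094,-0.014,1],[0,0,-0.02,0,0,0,1],[0,0,-0.03,0,0,0,1],[0,0,-0.03,0,0,0,1],[0,0,0,0,0,0,1],[0,0,0,0,0,0,1]])

```text
t: 11.62
tool_pos: [0.5181, -0.2374, 0.3059]
tool_rot: [179.9, 0.0, 115.2]
force: [0.2, 0.4, 0.2]
opening: 0.0856
finger_force: 0.0
```

Call:
apply_moves(rows=[[0,0,-0.02,0,0,0,1],[0,0,-0.02,0,0,0,1],[0,0,-0.015,0,0,0,1],[0,0,-0.008,0,0,0,1],[0,0,0,0,0,0,1]])

```text
t: 12.25
tool_pos: [0.5179, -0.2378, 0.2417]
tool_rot: [179.9, -0.0, 115.1]
force: [0.4, 0.0, -0.1]
opening: 0.0853
finger_force: 0.0
```

Call:
apply_moves(rows=[[0,0,0,0,0,0,0.65],[0,0,0,0,0,0,0.6],[0,0,0,0,0,0,0.3],[0,0,0,0,0,0,0.3],[0,0,0,0,0,0,0.3]], grip_force=70)

```text
t: 12.88
tool_pos: [0.518, -0.238, 0.2424]
tool_rot: [179.9, 0.1, 115.1]
force: [-1.4, 1.2, 5.8]
opening: 0.0452
finger_force: 72.4
```

Call:
apply_moves(rows=[[0,0,0.01,0,0,0,0.3],[0,0,0.02,0,0,0,0.3],[0,0,0.03,0,0,0,0.3],[0,0,0.03,0,0,0,0.3],[0,0,0.025,0,0,0,0.3],[0,0,0.015,0,0,0,0.3],[0,0,0,0,0,0,0.3]])

```text
t: 13.75
tool_pos: [0.518, -0.2379, 0.3724]
tool_rot: [179.9, 0.1, 115.1]
force: [-0.2, -0.6, -4.4]
opening: 0.0452
finger_force: 72.2
```

Call:
apply_moves(rows=[[0.004,0.018,0,0,0,0.008,0.3],[0.0081,0.036,0,0,0,0.0157,0.3],[0.0081,0.036,0,0,0,0.0157,0.3],[0.0081,0.036,0,0,0,0.0157,0.3],[0.0081,0.036,0,0,0,0.0157,0.3],[0.0081,0.036,0,0,0,0.0157,0.3],[0.0081,0.036,0,0,0,0.0157,0.3],[0.0081,0.036,0,0,0,0.0157,0.3],[0.0081,0.036,0,0,0,0.0157,0.3],[0.0081,0.036,0,0,0,0.0157,0.3]])

```text
t: 15.0
tool_pos: [0.5942, 0.1064, 0.3703]
tool_rot: [-180.0, -0.1, 123.8]
force: [1.3, -0.6, -4.0]
opening: 0.0455
finger_force: 72.2
```

Call:
apply_moves(rows=[[0.004,0.018,0,0,0,0.008,0.3],[0,0,0,0,0,0,0.3],[0,0,0,0,0,0,0.3]])

```text
t: 15.38
tool_pos: [0.5984, 0.1218, 0.3712]
tool_rot: [-180.0, -0.0, 124.1]
force: [-0.4, -1.1, -3.3]
opening: 0.0456
finger_force: 72.5
```

Call:
apply_moves(rows=[[0.001,0.0027,0,0,0,0,0.3],[0,0,-0.02,0,0,0,0.3],[0,0,-0.02,0,0,0,0.3],[0,0,0,0,0,0,0.3],[0,0,0,0,0,0,0.3]])

```text
t: 16.0
tool_pos: [0.6, 0.1246, 0.3325]
tool_rot: [179.9, 0.0, 124.1]
force: [-0.4, -0.3, -2.6]
opening: 0.0453
finger_force: 72.4
```

Run:
```python
from h import *
b,V,c=look("side");save("s3.png",cv2.resize(b[80:240,170:350],None,fx=4,fy=3.75))
np.set_printoptions(precision=1,suppress=True)
h=cv2.cvtColor(b,cv2.COLOR_RGB2HSV);z=V[...,2]
red=((h[...,0]<10)|(h[...,0]>170))&(h[...,1]>110)
v,u=np.mgrid[0:384,0:512]
s=(u>170)&(u<350)&(v>80)&(v<240)
m=red&s&(z>.15);p=V[m];print(m.sum(),np.median(p,0)*1e3)
a=np.radians(34.1);ey=np.array([-np.sin(a),np.cos(a)]);ex=np.array([np.cos(a),np.sin(a)])
for zr in((.19,.2),(.18,.19),(.12,.17)):
    q=V[s&(z>zr[0])&(z<zr[1])][:,:2]*1e3-[598.9,125.0]
    l=q@ey;k=q@ex;g=(abs(l)<110)&(abs(k)<60);print(zr,g.sum(),np.percentile(l[g],[1,5,50,95,99]),np.percentile(k[g],[1,5,50,95,99]))
print(ctrl.observe()["tool_pos"])
```

```text
430 [616.  102.5 201.1]
(0.19, 0.2) 184 [-88.9 -87.4 -34.2  70.5  76.5] [-34.5 -31.3 -20.1  12.6  32.3]
(0.18, 0.19) 206 [-88.1 -87.1 -25.4  66.2  75.6] [-36.2 -34.2 -20.5  11.6  20.8]
(0.12, 0.17) 896 [-88.2 -86.6 -25.9  69.8  77. ] [-25.3 -23.5 -19.7   9.7  20.4]
[0.6 0.1 0.3]
```

View pics/s3.png

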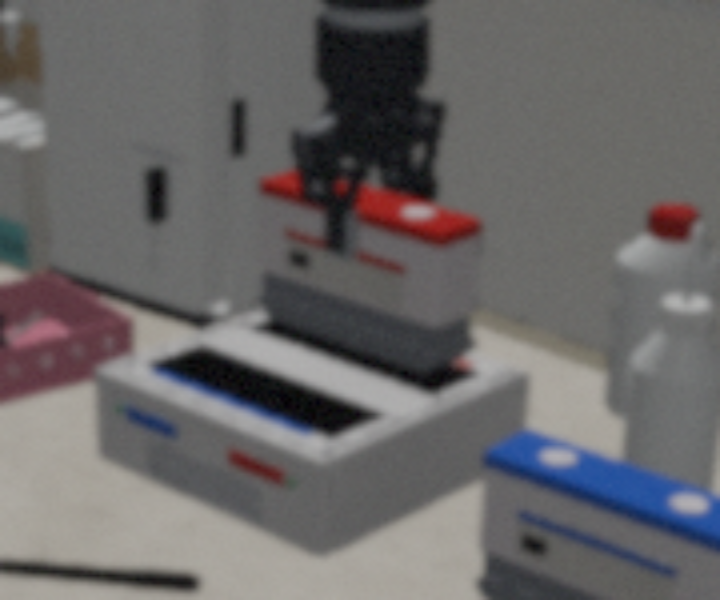

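The pack hangs level over the red bay, with its red top at (370,210) and the bay below. The side camera suggests a 5 mm offset along the bay, so I'll check the dock in that same camera's frame.

Run:
```python
from h import *
np.set_printoptions(precision=1,suppress=True)
d=np.load("s.npz");b0,V0=d["b"],d["V"]
b,V,c=look("side")
v,u=np.mgrid[0:384,0:512];s=(u>170)&(u<330)&(v>80)&(v<260)
a=np.radians(34.1);ey=np.array([-np.sin(a),np.cos(a)]);ex=np.array([np.cos(a),np.sin(a)])
C=np.array([557.5,97.])
def rep(n,V,m,C):
    q=V[m][:,:2]*1e3-C;l=q@ey;k=q@ex;g=(abs(l)<150)&(abs(k)<150)
    print(n,g.sum(),"z",np.median(V[m][:,2])*1e3,"l",np.percentile(l[g],[.5,2,50,98,99.5]),"k",np.percentile(k[g],[.5,2,50,98,99.5]))
z0=V0[...,2]
rep("deck side0",V0,s&(z0>.073)&(z0<.087),C)
p=(V0[s&(z0>.073)&(z0<.087)][:,:2]*1e3);p=p[np.linalg.norm(p-C,axis=1)<170].astype(np.float32);print(cv2.minAreaRect(p))
hs0=cv2.cvtColor(b0,cv2.COLOR_RGB2HSV)
blu=(hs0[...,0]>100)&(hs0[...,0]<130)&(hs0[...,1]>90);red0=((hs0[...,0]<10)|(hs0[...,0]>170))&(hs0[...,1]>90)
rep("bstrip",V0,s&blu&(z0>.074)&(z0<.09),C);rep("rstrip",V0,s&red0&(z0>.074)&(z0<.09),C)
vb,ub=np.nonzero(s&blu&(z0>.07));q=plane(c,np.c_[ub,vb].astype(float),.08)*1e3-C;print("bs plane",np.percentile(q@ey,[1,50,99]),np.median(q@ex))
vb,ub=np.nonzero(s&red0&(z0>.07)&(u<300));q=plane(c,np.c_[ub,vb].astype(float),.08)*1e3-C;print("rs plane",np.percentile(q@ey,[1,50,99]),np.median(q@ex))
hs=cv2.cvtColor(b,cv2.COLOR_RGB2HSV);z=V[...,2]
B=C+50*ex
red=((hs[...,0]<10)|(hs[...,0]>170))&(hs[...,1]>90)
vb,ub=np.nonzero(s&red&(z>.185));zt=ctrl.observe()["tool_pos"][2]-.2424+.11
q=plane(c,np.c_[ub,vb].astype(float),zt)*1e3-B;q=q[(abs(q@ey)<95)];print("pack top plane",zt,np.percentile(q@ey,[1,5,50,95,99]),np.percentile(q@ex,[1,5,50,95,99]))
# red pack on the table, initial, both cams
z0=V0[...,2];vb,ub=np.nonzero(red0&(z0>.1)&(z0<.12)&(u>230)&(u<300)&(v>210));q=(plane(c,np.c_[ub,vb].astype(float),.110)*1e3).astype(np.float32);print(cv2.minAreaRect(q),q.mean(0))
vb,ub=np.nonzero(blu&(z0>.1)&(z0<.12)&(u>285)&(u<365)&(v>190));q=(plane(c,np.c_[ub,vb].astype(float),.110)*1e3).astype(np.float32);print(cv2.minAreaRect(q))
```

```text
deck side0 2065 z 80.73546405315749 l [-112.4 -111.5  -16.   102.8  105.9] k [-107.1 -105.9  -11.5  101.9  105.9]
((558.4756469726562, 96.16294860839844), (216.47409057617188, 224.5367431640625), 33.95535659790039)
bstrip 50 z 80.53117516852262 l [-70.3 -68.6  -0.6  65.9  71.6] k [-84.4 -84.4 -79.4 -71.5  37.4]
rstrip 29 z 76.4440002553748 l [-64.6 -59.6 -18.6  53.1  53.9] k [75.6 75.9 79.1 82.7 83.4]
bs plane [-312.3 -230.5   68.3] -17.31938980867287
rs plane [-317.1 -234.1   12.7] -189.63174415270248
pack top plane 0.2003709313871495 [-93.  -87.2 -20.1  71.9  80.9] [-37.9 -34.6  -6.2  26.7  34.7]
((517.2394409179688, -243.2479705810547), (56.254940032958984, 178.52777099609375), 24.859045028686523) [ 518.5 -250.1]
((678.2069091796875, -173.7550048828125), (61.783634185791016, 174.89134216308594), 35.44948196411133)
```

The side camera showed the same -5 mm bias for the pack on the table, so the top-camera estimate stands. I'll lower gently with the force watched.

Call:
apply_moves(rows=[[-0.0005,0,-0.01,0,0,0,0.3],[0,0,-0.008,0,0,0,0.3],[0,0,-0.006,0,0,0,0.3],[0,0,-0.006,0,0,0,0.3],[0,0,0,0,0,0,0.3]])

```text
t: 16.73
tool_pos: [0.5991, 0.1249, 0.3011]
tool_rot: [180.0, -0.0, 124.2]
force: [0.5, -0.1, -3.0]
opening: 0.0452
finger_force: 72.4
```

Call:
apply_moves(rows=[[0,0,-0.005,0,0,0,0.3],[0,0,-0.005,0,0,0,0.3],[0,0,-0.003,0,0,0,0.3],[0,0,0,0,0,0,0.3]])

```text
t: 17.23
tool_pos: [0.5991, 0.1249, 0.2884]
tool_rot: [180.0, -0.0, 124.2]
force: [0.0, 0.3, -3.3]
opening: 0.0455
finger_force: 72.4
```

Call:
apply_moves(rows=[[0,0,-0.003,0,0,0,0.3],[0,0,-0.003,0,0,0,0.3],[0,0,-0.003,0,0,0,0.3],[0,0,0,0,0,0,0.3]])

```text
t: 17.73
tool_pos: [0.5994, 0.1249, 0.2806]
tool_rot: [179.9, 0.0, 124.2]
force: [-1.8, -0.3, 5.0]
opening: 0.0452
finger_force: 73.8
```

Call:
apply_moves(rows=[[0,0,-0.002,0,0,0,0.3],[0,0,-0.002,0,0,0,0.3],[0,0,0,0,0,0,0.3]])

```text
t: 18.1
tool_pos: [0.5993, 0.125, 0.275]
tool_rot: [179.9, -0.0, 124.2]
force: [2.8, 2.9, -9.7]
opening: 0.0452
finger_force: 72.7
```

Call:
apply_moves(rows=[[0,0,-0.003,0,0,0,0.3],[0,0,-0.003,0,0,0,0.3],[0,0,-0.003,0,0,0,0.3],[0,0,0,0,0,0,0.3]])

```text
t: 18.6
tool_pos: [0.599, 0.1247, 0.2667]
tool_rot: [180.0, 0.0, 124.1]
force: [0.6, 0.6, -3.6]
opening: 0.0452
finger_force: 74.1
```

Call:
apply_moves(rows=[[0,0,-0.002,0,0,0,0.3],[0,0,-0.002,0,0,0,0.3],[0,0,-0.001,0,0,0,0.3],[0,0,0,0,0,0,0.3]])

```text
t: 19.1
tool_pos: [0.5992, 0.1248, 0.2625]
tool_rot: [179.9, 0.0, 124.1]
force: [-3.6, -1.3, 4.8]
opening: 0.0454
finger_force: 75.1
```

Call:
apply_moves(rows=[[0,0,-0.001,0,0,0,0.3],[0,0,-0.001,0,0,0,0.3],[0,0,0,0,0,0,0.3]])

```text
t: 19.48
tool_pos: [0.599, 0.1249, 0.2624]
tool_rot: [179.9, 0.1, 124.2]
force: [-10.6, -0.9, 23.8]
opening: 0.0457
finger_force: 77.4
```

It's firmly on the floor at the expected height, so the red pack is home. Next I release it and go for the blue pack.

Call:
apply_moves(rows=[[0,0,0.002,0,0,0,0.3],[0,0,0,0,0,0,0.8],[0,0,0,0,0,0,0.8],[0,0,0,0,0,0,0.8],[0,0,0.01,0,0,0,0.8],[0,0,0.03,0,0,0,0.8],[0,0,0.03,0,0,0,0.8],[0,0,0.04,0,0,0,1],[0,0,0,0,0,0,1]])

```text
t: 20.6
tool_pos: [0.6002, 0.125, 0.3757]
tool_rot: [179.6, 0.2, 124.2]
force: [0.5, -0.1, -1.1]
opening: 0.0855
finger_force: 0.0
```

Call:
apply_moves(rows=[[0.0099,-0.0367,0,0,0,0.003,1],[0.0099,-0.0367,0,0,0,0.003,1],[0.0099,-0.0367,0,0,0,0.003,1],[0.0099,-0.0367,0,0,0,0.003,1],[0.0099,-0.0367,0,0,0,0.003,1],[0.0099,-0.0367,0,0,0,0.003,1],[0.0099,-0.0367,0,0,0,0.003,1],[0.0099,-0.0367,0,0,0,0.002,1],[0,0,-0.03,0,0,0,1],[0,0,0,0,0,0,1]])

```text
t: 21.85
tool_pos: [0.6775, -0.1688, 0.3389]
tool_rot: [-179.9, -0.3, 125.4]
force: [-0.6, 0.6, -0.6]
opening: 0.0854
finger_force: 0.0
```

Call:
apply_moves(rows=[[0,0,0,0,0,0,1]])

```text
t: 21.98
tool_pos: [0.6785, -0.1683, 0.3423]
tool_rot: [179.9, -0.0, 125.5]
force: [0.4, 0.8, 0.5]
opening: 0.0854
finger_force: 0.0
```

Run:
```python
from h import *
np.set_printoptions(precision=1,suppress=True)
a,W,c=look("top");h=cv2.cvtColor(a,cv2.COLOR_RGB2HSV);z=W[...,2];v,u=np.mgrid[0:384,0:512]
s=(u>185)&(u<290)&(v>160)&(v<256)
m=s&(z>.12)&(z<.14);print(m.sum(), np.nanmedian(z[m]),*top_rect(c,m,.13) if m.sum()>300 else "")
m=s&(z>.07)&(z<.09);p=W[m][:,:2].astype(np.float32)*1000;print(m.sum(),cv2.minAreaRect(p))
```

```text
846 0.1307116805962764 [597.7 124. ] [ 48.1 168.4] [np.float64(33.93651053686298), np.float64(123.936510536863)]
2012 ((557.654296875, 95.84403991699219), (214.7303466796875, 218.8439483642578), 34.143798828125)
```

Red pack verified: top at z=0.1307 (home), centred to about 1 mm and at the right angle. Now I descend on the blue pack.

Call:
apply_moves(rows=[[0.001,0.0006,-0.02,0,0,0,1],[0,0,-0.03,0,0,0,1],[0,0,-0.025,0,0,0,1],[0,0,-0.015,0,0,0,1],[0,0,-0.01,0,0,0,1],[0,0,0,0,0,0,1],[0,0,0,0,0,0,1]])

```text
t: 22.9
tool_pos: [0.6798, -0.1682, 0.2427]
tool_rot: [179.9, 0.1, 125.5]
force: [-0.1, 0.8, 0.5]
opening: 0.0855
finger_force: 0.0
```

Call:
apply_moves(rows=[[0,0,0,0,0,0,0.65],[0,0,0,0,0,0,0.6],[0,0,0,0,0,0,0.3],[0,0,0,0,0,0,0.3],[0,0,0,0,0,0,0.3]])

```text
t: 23.52
tool_pos: [0.6797, -0.1681, 0.2423]
tool_rot: [179.9, 0.0, 125.5]
force: [0.7, 1.2, 5.3]
opening: 0.0453
finger_force: 72.6
```

Call:
apply_moves(rows=[[0,0,0.01,0,0,0,0.3],[0,0,0.02,0,0,0,0.3],[0,0,0.03,0,0,0,0.3],[0,0,0.03,0,0,0,0.3],[0,0,0.03,0,0,0,0.3],[0,0,0.02,0,0,0,0.3],[0,0,0,0,0,0,0.3]])

```text
t: 24.4
tool_pos: [0.6797, -0.1682, 0.3831]
tool_rot: [179.9, 0.1, 125.5]
force: [-0.5, 0.3, -3.1]
opening: 0.0452
finger_force: 71.9
```

Call:
apply_moves(rows=[[-0.0102,0.0148,0,0,0,-0.002,0.3],[-0.0204,0.0296,0,0,0,-0.003,0.3],[-0.0204,0.0296,0,0,0,-0.003,0.3],[-0.0204,0.0296,0,0,0,-0.003,0.3],[-0.0204,0.0296,0,0,0,-0.003,0.3],[-0.0204,0.0296,0,0,0,-0.003,0.3],[-0.0204,0.0296,0,0,0,-0.003,0.3],[-0.0204,0.0296,0,0,0,-0.003,0.3],[-0.0102,0.0148,0,0,0,-0.002,0.3],[0,0,0,0,0,0,0.3]])

```text
t: 25.65
tool_pos: [0.5157, 0.0693, 0.3812]
tool_rot: [180.0, -0.0, 124.1]
force: [0.3, -0.2, -3.2]
opening: 0.0451
finger_force: 72.1
```

Call:
apply_moves(rows=[[0,0,-0.015,0,0,0,0.3],[0,0,-0.02,0,0,0,0.3],[0,0,-0.013,0,0,0,0.3],[0,0,0,0,0,0,0.3],[0,0,0,0,0,0,0.3]])

```text
t: 26.28
tool_pos: [0.5166, 0.0685, 0.3339]
tool_rot: [179.9, 0.0, 124.0]
force: [1.0, 0.1, -3.2]
opening: 0.0452
finger_force: 72.2
```

Position is within 0.3 mm of the target, so I'm lowering.

Call:
apply_moves(rows=[[0,0,-0.01,0,0,0.001,0.3],[0,0,-0.008,0,0,0,0.3],[0,0,-0.006,0,0,0,0.3],[0,0,-0.006,0,0,0,0.3],[0,0,0,0,0,0,0.3]])

```text
t: 26.9
tool_pos: [0.5161, 0.0687, 0.3032]
tool_rot: [180.0, -0.0, 124.1]
force: [1.0, 0.3, -2.5]
opening: 0.0455
finger_force: 72.2
```

Call:
apply_moves(rows=[[0,0,-0.005,0,0,0,0.3],[0,0,-0.005,0,0,0,0.3],[0,0,-0.004,0,0,0,0.3],[0,0,0,0,0,0,0.3]])

```text
t: 27.4
tool_pos: [0.5161, 0.0687, 0.2893]
tool_rot: [180.0, -0.0, 124.1]
force: [0.1, 0.5, -3.4]
opening: 0.0451
finger_force: 72.2
```

Call:
apply_moves(rows=[[0,0,-0.003,0,0,0,0.3],[0,0,-0.003,0,0,0,0.3],[0,0,-0.003,0,0,0,0.3],[0,0,-0.002,0,0,0,0.3],[0,0,-0.002,0,0,0,0.3],[0,0,0,0,0,0,0.3]])

```text
t: 28.15
tool_pos: [0.5162, 0.0689, 0.2765]
tool_rot: [179.9, -0.0, 124.1]
force: [-0.9, 2.8, -2.7]
opening: 0.0451
finger_force: 72.2
```

Call:
apply_moves(rows=[[0,0,-0.003,0,0,0,0.3],[0,0,-0.003,0,0,0,0.3],[0,0,-0.003,0,0,0,0.3],[0,0,0,0,0,0,0.3]])

```text
t: 28.65
tool_pos: [0.5161, 0.0686, 0.2675]
tool_rot: [180.0, -0.0, 124.1]
force: [-0.3, 2.4, -4.7]
opening: 0.0451
finger_force: 74.0
```

Call:
apply_moves(rows=[[0,0,-0.002,0,0,0,0.3],[0,0,-0.002,0,0,0,0.3],[0,0,-0.001,0,0,0,0.3],[0,0,-0.001,0,0,0,0.3],[0,0,-0.001,0,0,0,0.3],[0,0,0,0,0,0,0.3]])

```text
t: 29.4
tool_pos: [0.516, 0.0688, 0.2622]
tool_rot: [179.9, 0.0, 124.1]
force: [-8.3, 4.0, 18.6]
opening: 0.0452
finger_force: 76.4
```

It's at the floor. Releasing and retreating upward, clear of the view.

Call:
apply_moves(rows=[[0,0,0.0015,0,0,0,0.3],[0,0,0,0,0,0,0.8],[0,0,0,0,0,0,0.8],[0,0,0,0,0,0,0.8],[0,0,0.01,0,0,0,0.8],[0,0,0.03,0,0,0,0.8],[0,0,0.03,0,0,0,0.8],[0,0,0.04,0,0,0,1],[0,0,0.02,0,0,0,1]])

```text
t: 30.52
tool_pos: [0.5166, 0.0687, 0.395]
tool_rot: [179.8, 0.1, 124.1]
force: [-0.6, 0.5, -0.1]
opening: 0.0857
finger_force: 0.0
```

Call:
apply_moves(rows=[[-0.01,-0.035,0,0,0,0,1],[-0.01,-0.04,0,0,0,0,1],[-0.01,-0.04,0,0,0,0,1],[-0.01,-0.04,0,0,0,0,1],[-0.01,-0.04,0,0,0,0,1],[-0.01,-0.04,0,0,0,0,1],[-0.01,-0.03,0,0,0,0,1],[0,0,0,0,0,0,1],[0,0,0,0,0,0,1]])

```text
t: 31.65
tool_pos: [0.4463, -0.196, 0.3925]
tool_rot: [179.9, -0.0, 124.1]
force: [0.4, 0.4, -0.3]
opening: 0.0854
finger_force: 0.0
```

Run:
```python
from h import *
np.set_printoptions(precision=1,suppress=True)
a,W,c=look("top");save("t4.png",a);z=W[...,2];v,u=np.mgrid[0:384,0:512]
s=(u>185)&(u<290)&(v>160)&(v<256)&(z>.115)&(z<.145)
n,L=cv2.connectedComponents(s.astype(np.uint8))
for i in range(1,n):
    if (L==i).sum()>200: print((L==i).sum(),np.median(z[L==i])*1e3,*top_rect(c,L==i,.13))
b=look("side")[0];save("s4.png",b)
```

```text
863 130.4553860953422 [597.2 123.7] [ 49.1 168.9] [np.float64(33.96625126788558), np.float64(123.96625126788561)]
885 130.37530575234564 [515.   67.6] [ 48.  168.1] [np.float64(34.237202557482505), np.float64(124.23720255748252)]
```

View pics/t4.png

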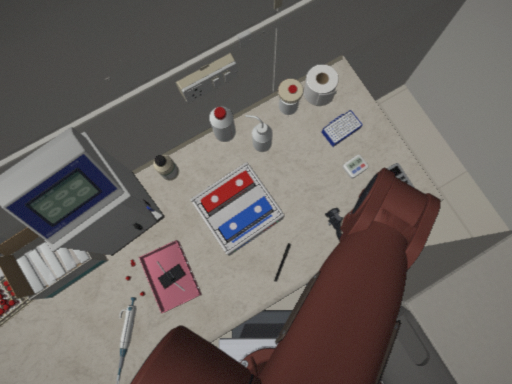

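Both packs sit home in the dock, red at (228,190) and blue at (246,218), with tops at z≈130 mm. The guard lies in the pink tray at (172,276), and the bystanders haven't moved. Handing in.

```bash
python3 -c "
from bench import ctrl
print(ctrl.sign_off())"
```

```text
the job is handed in; nothing more can be done
None
```

The job is handed in: both packs are fully home in the bays of their colour and the needle guard is in the pink tray; I found it from the depth image, not by feel, and sign-off returned no verdict.

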